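Fit the access cover and lock its quarter-turn stud

ROBOT

A 6-joint arm with a two-finger parallel gripper is mounted at the origin on the work surface. World frame = base frame: x ahead of the robot, y to its left, z up, the work surface at z = 0. Lengths are in m, angles in degrees, forces in N, time in s.
With the tool pointing down it reaches from about 0.375 to 0.9 m from the base axis. Payload 3.1 kg.
Tool frame: the origin (TCP) lies on the centre line of the jaws, within the pads' length; the fingertips stand 25 mm ahead of it and the grasp point (between the pads) lies 6 mm ahead of it; z points along the fingers, y is the line along which they close (so a half turn about z gives the same grasp; the last joint's range is limited). The gripper opens to 87 mm and grips with 3 to 60 N. Pads are 19 mm wide; open, the fingers measure 117 mm over their backs; the gripper's body (75 mm by 190 mm) begins 51 mm behind the grasp point.
Start: joints at [59.731, 30.224, 82.088, -0, 67.689, -10.227], TCP at [0.214, 0.587, 0.248] pointing down, gripper open.
Joint ranges: [-176.69, 176.69], [-43.24, 126.21], [12.49, 139.97], [-82, 262], [0, 151.66], [-163.58, 163.58]. Speed limits (degrees/s): [159.86, 159.86, 180, 180, 180, 180].

INTERFACE

Orientations are given as a 3x3 rotation matrix whose columns are the frame's x, y, z axes.
In Python, from rig import read_state, capture, camera_params, hand_in gives the robot as it stands.
- The arm moves only by the tool apply_moves, never from a script. Its argument "rows" is a list of rows, each an object of numbers: "x", "y", "z": the shift along the tool's x, y, z in mm; "rx", "ry", "rz": the turn, a rotation vector about the tool's x, y, z in units of 6 degrees (1.0 is 6 degrees); "claw": the closure in counts, from 0 (fully open) to 255 (shut). A call has 1 to 10 rows; each row is the pose to reach, as a shift and turn from the pose commanded when the call began, along the tool's axes at that moment; what a row does not reach only later rows make up. A row lasts 1/8 s, in which the tool goes at most 62.5 mm and 10.7 degrees, less where a joint would pass 70% of its speed; a pose out of reach is approached as far as the arm can. A call with a gripper value outside its range is refused whole. The fingers move at their own pace and stop on an object; the grip force is fixed at half the most. Time passes only in rows, so rows that repeat a pose let the fingers close. It gives the time, the measured TCP pose, the force, the opening and the grip force at its end, in the units of the state.
- read_state(): the state, without advancing time (a new reading comes with each control period).
- capture(name): name is "scene" or "top" or "wrist"; returns (picture, depth): 400x640x3 uint8, red, green, blue; 400x640 float32, m along the optical axis (not along the pixel's ray), 0 where there is no reading.
- camera_params(name): a dict with "fx", "fy", "cx", "cy" (pixels), "D" ([k1, k2, p1, p2, k3] as OpenCV has them; the pictures are not rectified), "xyz" and "orientation" of the camera in the world. Camera axes: x right, y up, looking along -z (the intrinsics and any distortion apply to the point x, -y, -z); pixel columns grow to the right and rows downward; lengths in m; the calibration is good to about 2 mm. A picture is of the moment at which its call begins: read the wrist's pose just before it. camera_params takes no time and is no camera call; for the wrist camera it gives the pose at the moment of the call.
- hand_in(): hands the job in; it is judged then, once.
The state is a dict: "time_s": time; "joint_positions": joint angles; "qvel": joint speeds; "tau": joint torques, N m; "position": TCP position; "tcp_rot": TCP orientation; "force": force on the tool from outside, world axes, zero at the start; "moment": the same for the moment, N m; "opening": opening from 0.0 (shut) to 1.0 (fully open); "grasp_force": force on a finger pad.
Only numpy, scipy, OpenCV 4.12 (cv2) and the standard library are available. Lean on these libraries where they do the work, as an engineer would, in place of code of your own. Each camera call takes 0.05 s, during which the arm holds its last target. There are 200 camera calls.

TASK

Trial-fit the loose access cover on the freshly welded housing: set it down in the opening, slide its tongue fully home under the lip, then push the sprung wing stud in and turn it clockwise, feeling for the slot, until it locks a quarter turn round and stays down by itself. It is thin sheet work, so set the cover down gently and press only as hard as the spring needs; leave the other things where they are and let go at the end.

Things in the scene. Friction and masses are not known exactly. Their poses are not given: they have to be found in the camera images.
- housing: Stainless sheet box 360 x 240 x 80 mm, fixed on the bench (four small feet at its ends). Origin: centre of its underside; x along its length, pointing away from the robot; z up. Its top (z = 80 mm) has one opening, x -85 to +80 mm, y -52 to +52 mm. The opening's long sides are turned down 10 mm; the lip at its +x end is bare 3 mm sheet.
- opening (a point): Point level with the housing's top, on its centre line, 80 mm from the edge of the +x lip; axes as the housing. point cover_plate coincides with it when the cover is fully home.
- receptacle (a point): Point level with the housing's top, 52 mm towards -x of point opening, above the stud's receptacle: a 32 mm steel piece, its top 8 mm lower, with an 8 mm wide slot running about along the housing's y. It is a floating one, held stiffly: the slot lies up to 0.42 rad off square either way; this is not measured (this point only has the housing's axes), and the cover hides it.
- cover: Loose access cover, 0.5 to 0.7 kg, 3 mm steel sheet 220 (x) x 130 (y) mm, lying on two round locating bars (10 mm thick, along x from -62 to +62 mm, outer faces 101 mm apart). Origin: centre, at the underside of the bars, 10 mm under the sheet; z up. The bars drop between the long sides of the opening with 1.5 mm play each side.
- tongue (a point): Tip of the cover's joggled tongue, 92 mm from the cover's centre towards its +x, 6 mm under the sheet; axes as the cover. The tongue is 60 mm wide, its step is 12 mm behind the tip. Set the cover down about 18 mm (14 to 21) short of home, so that the tongue drops through the opening, then slide it to the housing's +x until the step stops on the lip: that is home.
- cover_handle (a point): Centre of the bar of the cover's bow handle; axes as the cover. The bar lies along y: 100 mm long, 12 mm thick (x), 14 mm high, 20 mm from the cover's centre towards +x, 32 mm above the sheet's top, with 25 mm free under it between its legs (76 mm apart).
- cover_plate (a point): Centre of the underside of the cover's sheet, 10 mm above body cover's origin; axes as the cover. The stud's axis is 52 mm from it towards the cover's -x.
- stud_wing (a point): Grip point of the stud's wing, on the stud's axis, 45 mm above the sheet's underside when the stud is up; sinks and turns with it. The wing is 10 mm thick (own x), 36 mm long (own y), its top 11 mm above this point; it stands on a round flange, 40 mm wide, whose top is 19 mm below this point and takes the push. A cross bar, 26 mm long, 5 mm thick, lies under the sheet in line with the wing.
- stud_depth (a joint): How far the stud is pushed in, m: 0 up, 0.017 hard stop. Spring: 3 N at 0, 7 N at 0.0125, 8.5 N at 0.017. On the housing, with the cross bar off the slot, it lands at about 0.003 and goes no further; over the slot it goes in. To turn under the cams it must be in by 0.015 or more. Let go a quarter turn past the slot, it rises into its notches and stays at about 0.0125.
- stud_turn (a joint): Turn of the stud on the cover, rad, growing clockwise seen from above; 0: wing along the cover's y. Starts at -0.66 to -0.60, short of the slot; stays where it is left. Turned clockwise under a push of about 12 N, the bar drops in within 0.1 of the slot's middle (-0.42 to 0.42). The notches are 1.57 past that middle, a firm stop 0.06 beyond; so it takes up to 2.75 rad from the start.
- tube_offcut: Bystander: square steel tube offcut 30 x 40 x 30 mm on the housing's top, near its -x end; origin at the centre of its underside.
- magnet: Bystander: red and steel welding magnet block 36 x 60 x 16 mm on the housing's top, near its +x end; origin at the centre of its underside.
- glass_bottle: Bystander: green glass bottle, 60 mm wide, 210 mm high, standing on the bench to the robot's right; origin under its centre.
- spray_can: Bystander: red spray can, 64 mm wide, 182 mm high, standing on the bench to the robot's left; origin under its centre.
- hammer: Bystander: hammer lying on the bench to the robot's left.
- wire_brush: Bystander: brush lying on the bench to the robot's right.
- angle_iron: Bystander: piece of steel angle 140 x 40 x 40 mm lying on the bench to the robot's right.

How it is judged (in metres and radians):
On the way, in this order (a step that is already met when the one before it is completed fails the run):
1. the cover lies flat on the housing with its tongue fully home under the lip (x of cover_plate in the frame of opening between -0.003 and 0.003 m and y of cover_plate in the frame of opening between -0.004 and 0.004 m and z of cover_plate in the frame of opening between -0.003 and 0.003 m), for 0.2 s.
2. the stud has been pushed in through the slot under the cams and is being turned (value of joint stud_depth above 0.0135 m and value of joint stud_turn above 0.65 rad).
At the end, for the whole second after the job is handed in: the cover lies at rest on the housing, fully home (within 4 mm along and across, 3 mm in height), and the stud is locked: turned a quarter turn past its slot (1.0 to 2.4 rad on the cover) and held in by its notches, 10.5 to 14.2 mm deep, with nobody touching it (x of cover_plate in the frame of opening between -0.004 and 0.004 m and y of cover_plate in the frame of opening between -0.004 and 0.004 m and z of cover_plate in the frame of opening between -0.003 and 0.003 m and value of joint stud_depth between 0.0105 and 0.0142 m and value of joint stud_turn between 1 and 2.4 rad and linear speed of cover below 0.02 m/s).
It fails at once if the cover or its stud is forced against the housing with more than 70 N (contact force between cover and housing above 70 N).
It fails at once if a bystander is pushed more than 40 mm or knocked over (distance of any of tube_offcut, magnet, glass_bottle, spray_can, hammer, wire_brush, angle_iron from where it was at the start of the episode above 0.04 m or angle between any of glass_bottle, spray_can's own z axis and vertical above 0.6 rad).
It also fails if it takes over 72 s, if anything falls off the work surface, if the arm or the gripper's body presses on something with over 40 N, if the wrist force passes 120 N, or if a joint passes its speed limit or range.

## Working session

There is one attempt and no reset: what is moved stays moved. The work goes in short steps, Python scripts to look and compute and a tool call to move; the robot and the scene stay as the last step left them, time stands still between calls to the robot, and variables do not carry over. Pictures are saved under pics/ and viewed, at most 10 in all, crops included, and the job is handed in when it is done.

Besides the shell and the picture viewer there is one more tool, called after "Request:" in YAML: its name, and indented under it one key for each argument. apply_moves: Moves the arm, as the interface text tells. Its arguments: {"type":"object","properties":{"rows":{"type":"array"}},"required":["rows"]}

```bash
mkdir -p pics; ls; cat > h.py <<'E'
import numpy as np, cv2
from rig import read_state, capture, camera_params, hand_in
def snap(n,f):
    p=camera_params(n); im,d=capture(n); cv2.imwrite('pics/'+f+'.png',im[:,:,::-1]); np.savez(f+'.npz',im=im,d=d,**{k:np.array(v) for k,v in p.items()}); return im,d,p
def w(f,u,v,z=None):
    """pixel->world; by depth, or on plane z"""
    q=np.load(f+'.npz'); K=np.array([[q['fx'],0,q['cx']],[0,q['fy'],q['cy']],[0,0,1]],float)
    a=cv2.undistortPoints(np.array([[[u,v]]],float),K,q['D'].astype(float))[0,0]
    r=np.array([a[0],-a[1],-1]); R=q['orientation'].reshape(3,3); c=q['xyz']
    if z is None:
        return c+R@(r*q['d'][int(round(v)),int(round(u))])
    g=R@r; return c+g*(z-c[2])/g[2]
E
python3 - <<'E'
from h import *
for n in('scene','top'):
    im,d,p=snap(n,n+'0'); print(p['xyz'],np.round(p['orientation'],2).tolist(),p['fx'])
s=read_state(); print(s['time_s'],s['position'],s['tcp_rot'],s['force'])
a=cv2.imread('pics/scene0.png');b=cv2.imread('pics/top0.png')
E
```

```text
pics
[1.2369935  0.92372126 0.87006826] [[-0.8, -0.33, 0.51], [0.6, -0.46, 0.65], [0.02, 0.82, 0.57]] 466.8508895009177
[3.41419539e-01 5.65802837e-06 1.82681467e+00] [[0.02, 0.99, -0.11], [-1.0, 0.02, 0.0], [0.01, 0.11, 0.99]] 466.66092615593016
0.1 [0.21382963 0.58662619 0.24667092] [[-9.39450542e-01  3.42683060e-01 -9.99355917e-04]
 [ 3.42684328e-01  9.39449097e-01 -1.68677926e-03]
 [ 3.60813335e-04 -1.92710930e-03 -9.99998078e-01]] [-1.29648668 -0.01219215  0.82860534]
```

View pics/top0.png

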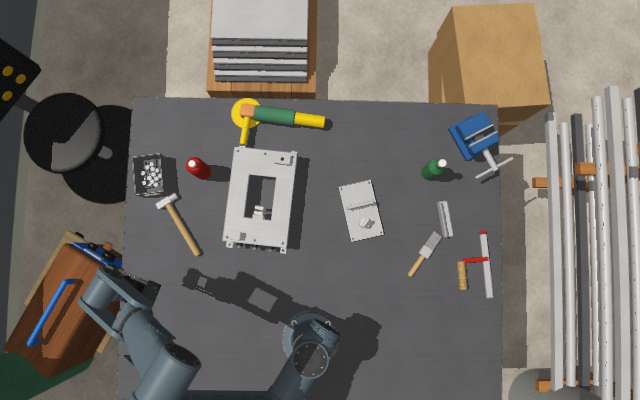

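View pics/scene0.png

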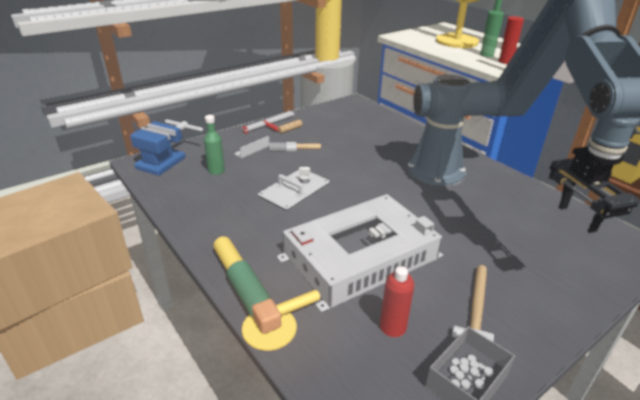

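Top view: housing at about (262,198), with its -x end at the bottom and its +x end at the top. The cover is at (361,210), with the wing stud at (366,223) and the handle at (357,205). I'll enlarge both.

```bash
python3 - <<'E'
import cv2
b=cv2.imread('pics/top0.png')
cv2.imwrite('pics/c1.png',cv2.resize(b[140:260,215:395],None,fx=4.4,fy=4.4,interpolation=cv2.INTER_CUBIC))
E
```

```text
(no output)
```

View pics/c1.png

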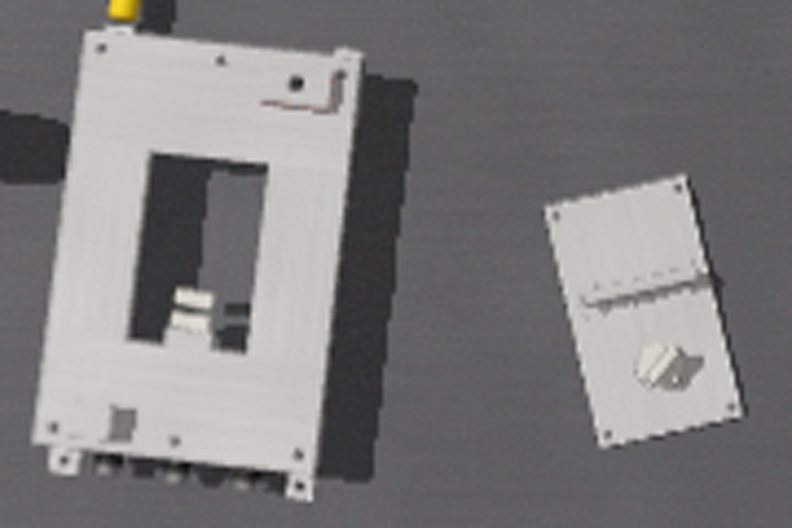

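```bash
python3 - <<'E'
from h import *
f='top0'; px=lambda c:(215+(c[0]+.5)/4.4-.5,140+(c[1]+.5)/4.4-.5)
for c in [(200,90),(200,400),(300,250),(90,250),(620,240),(650,420),(192,298),(192,320),(200,260),(430,300)]:
    print(c,np.round(w(f,*px(c)),4))
def fit(cs,z,L,W):
    P=np.array([w(f,*px(c),z)[:2] for c in cs]) # order: +x+y, +x-y, -x-y, -x+y
    ex=P[:2].mean(0)-P[2:].mean(0); ey=P[[0,3]].mean(0)-P[1:3].mean(0)
    print(P.round(4).tolist(),P.mean(0).round(4),np.linalg.norm(ex),np.linalg.norm(ey),np.degrees(np.arctan2(ex[1],ex[0])),np.degrees(np.arctan2(-ey[0],ey[1])))
fit([(150,152),(268,163),(247,352),(128,338)],.08,.165,.104)
fit([(85,31),(363,52),(312,475),(34,443)],.08,.36,.24)
fit([(545,206),(687,175),(745,414),(603,447)],.015,.22,.13)
fit([(177,288),(214,292),(208,332),(168,330)],.072,.03,.03)
E
```

```text
(200, 90) [0.681  0.2051 0.0814]
(200, 400) [0.4136 0.1964 0.0823]
(300, 250) [0.5432 0.1147 0.0845]
(90, 250) [0.5407 0.2961 0.075 ]
(620, 240) [ 0.5661 -0.1652  0.0137]
(650, 420) [ 0.4066 -0.1936  0.0121]
(192, 298) [0.5016 0.2075 0.0689]
(192, 320) [0.4825 0.2067 0.071 ]
(200, 260) [0.5411 0.2085 0.01  ]
(430, 300) [ 0.5109  0.0029 -0.0061]
[[0.6262, 0.2466], [0.6186, 0.1446], [0.4554, 0.1578], [0.4652, 0.2598]] [0.5413 0.2022] 0.1626046420773782 0.10241297157741996 -4.664937018414415 -4.897520438429694
[[0.7315, 0.3072], [0.7175, 0.0652], [0.3521, 0.0998], [0.3741, 0.3369]] [0.5438 0.2023] 0.36278642976673975 0.24026367158957215 -5.09037839990244 -4.302130184762253
[[0.5951, -0.0979], [0.6257, -0.2245], [0.4133, -0.2774], [0.382, -0.152]] [ 0.504  -0.1879] 0.21935342361597754 0.12975687992518087 14.115181314727614 13.800931341085494
[[0.5097, 0.2204], [0.5069, 0.1884], [0.4724, 0.1925], [0.4734, 0.2269]] [0.4906 0.207 ] 0.035821223465163164 0.03322083362280735 -8.527432375648171 -3.3010141833646496
```

```bash
cat >> h.py <<'E'
def to(x,y,z,yaw):
    """shift in tool mm and rz units to a TCP position with tool y at world yaw (deg)"""
    s=read_state(); R=np.array(s['tcp_rot']).reshape(3,3); p=np.array(s['position'])
    yw=np.degrees(np.arctan2(R[1,1],R[0,1]))
    print('t',round(s['time_s'],2),'p',(p*1000).round(1),'yaw',round(yw,2),'j6',round(s['joint_positions'][5],1),'F',np.round(s['force'],1))
    print('shift',(R.T@(np.array([x,y,z])-p)*1000).round(1),'rz',round((yw-yaw)/6,2), 'tilt',R[:2,2].round(4))
E
python3 -c "
from h import *
p=camera_params('wrist'); s=read_state(); R=s['tcp_rot']; print(R.T@(p['xyz']-s['position']),(R.T@p['orientation']).round(2),p['fx'])
to(.50,.2,.35,-4.7)"
```

```text
[ 0.0737355   0.00028574 -0.13793337] [[ 0.    0.96  0.27]
 [ 1.   -0.   -0.  ]
 [-0.    0.27 -0.96]] 285.22327987976036
t 0.1 p [213.8 586.6 246.7] yaw 69.96 j6 -10.2 F [-1.3 -0.   0.8]
shift [-401.3 -265.3 -103. ] rz 12.44 tilt [-0.001  -0.0017]
```

```bash
python3 -c "
from h import *
to(.53,.2,.25,-4.7)"
```

```text
t 0.1 p [213.8 586.6 246.7] yaw 69.96 j6 -10.2 F [-1.3 -0.   0.8]
shift [-429.5 -254.9   -3. ] rz 12.44 tilt [-0.001  -0.0017]
```

Request:
apply_moves:
  rows:
    - {"x": -60,"y": -36,"z": -3,"rz": 1.7}
    - {"x": -120,"y": -72,"z": -3,"rz": 3.4}
    - {"x": -172,"y": -102,"z": -3,"rz": 5.0}
    - {"x": -224,"y": -133,"z": -3,"rz": 6.6}
    - {"x": -276,"y": -164,"z": -3,"rz": 8.2}
    - {"x": -328,"y": -195,"z": -3,"rz": 9.8}
    - {"x": -380,"y": -225,"z": -3,"rz": 11.4}
    - {"x": -430,"y": -255,"z": -3,"rz": 12.44}
    - {"x": -430,"y": -255,"z": -3,"rz": 12.44,"claw": 120}
    - {"x": -430,"y": -255,"z": -3,"rz": 12.44,"claw": 120}

```text
validation failed for argument at $.ro...
```

```bash
python3 -c "
from h import *
snap('wrist','w1'); to(.523,-.183,.15,14)
b=cv2.imread('pics/w1.png'); print(read_state()['opening'])"
```

```text
t 0.15 p [213.9 586.7 246.8] yaw 69.96 j6 -10.2 F [-0.  -0.5  0.8]
shift [-554.2 -617.    97.6] rz 9.33 tilt [-0.0008 -0.0014]
1.003943467750781
```

View pics/w1.png

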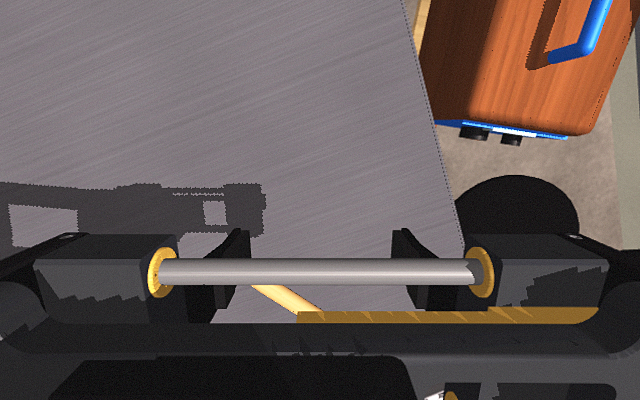

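The call was refused, probably because every field is required. The wrist view shows the fingers at rows 230-310 and the clear view beyond them towards tool +x, so I'll stand offset towards -y.

```bash
python3 -c "
from h import *
to(.53,.10,.25,-4.7)"
```

```text
t 0.15 p [213.9 586.7 246.8] yaw 69.96 j6 -10.2 F [-0.  -0.5  0.8]
shift [-463.8 -348.9   -2.8] rz 12.44 tilt [-0.0008 -0.0014]
```

Request:
apply_moves:
  rows:
    - {"x": -55,"y": -40,"z": -3,"rx": 0,"ry": 0,"rz": 1.5,"claw": 0}

```text
time_s: 0.28
position: [0.2479, 0.5372, 0.2497]
tcp_rot: [[-0.875, 0.484, 0.0], [0.484, 0.875, 0.002], [0.001, 0.002, -1.0]]
force: [1.0, 0.3, 0.1]
opening: 1.002
grasp_force: 0.0
```

```bash
python3 -c "
from h import *
to(.53,.10,.25,-4.7)"
```

```text
t 0.28 p [247.9 537.2 249.7] yaw 61.02 j6 -6.6 F [1.  0.3 0.1]
shift [-458.6 -245.8   -1. ] rz 10.95 tilt [0.0003 0.0017]
```

Request:
apply_moves:
  rows:
    - {"x": -55,"y": -28,"z": 0,"rx": 0,"ry": 0,"rz": 1.4,"claw": 0}
    - {"x": -110,"y": -57,"z": 0,"rx": 0,"ry": 0,"rz": 2.8,"claw": 120}
    - {"x": -165,"y": -86,"z": 0,"rx": 0,"ry": 0,"rz": 4.2,"claw": 120}
    - {"x": -220,"y": -115,"z": 0,"rx": 0,"ry": 0,"rz": 5.6,"claw": 120}
    - {"x": -275,"y": -145,"z": 0,"rx": 0,"ry": 0,"rz": 7.0,"claw": 120}
    - {"x": -330,"y": -175,"z": 0,"rx": 0,"ry": 0,"rz": 8.4,"claw": 120}
    - {"x": -385,"y": -205,"z": 0,"rx": 0,"ry": 0,"rz": 9.8,"claw": 120}
    - {"x": -425,"y": -225,"z": 0,"rx": 0,"ry": 0,"rz": 10.95,"claw": 120}
    - {"x": -459,"y": -246,"z": 0,"rx": 0,"ry": 0,"rz": 10.95,"claw": 120}
    - {"x": -459,"y": -246,"z": 0,"rx": 0,"ry": 0,"rz": 10.95,"claw": 120}

```text
time_s: 1.52
position: [0.5325, 0.095, 0.2501]
tcp_rot: [[0.087, 0.996, 0.001], [0.996, -0.087, -0.0], [-0.0, 0.001, -1.0]]
force: [-0.0, 0.9, 0.3]
opening: 0.532
grasp_force: 0.0
```

```bash
python3 -c "
from h import *
snap('wrist','w2'); to(.523,-.183,.15,14)
print(read_state()['opening'])"
```

```text
t 1.57 p [531.1  96.5 249.9] yaw -4.89 j6 3.3 F [-0.2 -0.5 -1.1]
shift [-279.2   15.9   99.8] rz -3.15 tilt [-0.001   0.0004]
0.5285424203569926
```

View pics/w2.png

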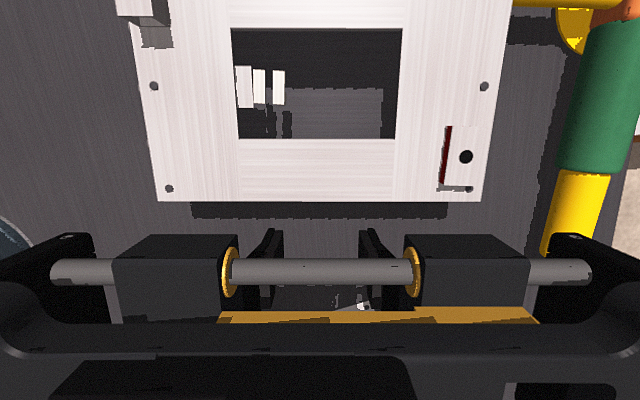

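```bash
cat > edge.py <<'E'
from h import *
q=np.load('w2.npz'); g=q['im'].astype(float).mean(2)
def e(line,a,b):  # strongest change
    s=np.diff(line[a:b]); i=np.argmax(abs(s)); k=slice(max(i-2,0),i+3); wgt=abs(s[k]); return a+.5+(np.arange(len(s))[k]*wgt).sum()/wgt.sum()
L={}
L['R']=[(e(g[v],385,420),v) for v in range(40,130,6)]
L['L']=[(e(g[v],220,245),v) for v in list(range(40,62,4))+list(range(110,132,4))]
L['F']=[(u,e(g[:,u],18,40)) for u in range(250,395,10)]
L['N']=[(u,e(g[:,u],128,150)) for u in range(250,390,10)]
ln={}
for k,pts in L.items():
    P=np.array([w('w2',u,v,.0815)[:2] for u,v in pts])
    vx,vy,x0,y0=cv2.fitLine(P.astype(np.float32),cv2.DIST_HUBER,0,.001,.001).ravel()
    res=abs((P[:,0]-x0)*vy-(P[:,1]-y0)*vx)*1000
    ln[k]=(x0,y0,vx,vy); print(k,round(float(x0),4),round(float(y0),4),'dir',round(float(np.degrees(np.arctan2(vy,vx))),2),'res',res.round(1).max())
def X(a,b):
    A=np.array([[a[2],-b[2]],[a[3],-b[3]]]); t=np.linalg.solve(A,[b[0]-a[0],b[1]-a[1]]); return np.array([a[0]+t[0]*a[2],a[1]+t[0]*a[3]])
C={k:X(ln[k[0]],ln[k[1]]) for k in('RF','RN','LF','LN')}
print({k:v.round(4) for k,v in C.items()}); n=np.linalg.norm
print('w',n(C['RF']-C['RN']),n(C['LF']-C['LN']),'l',n(C['RF']-C['LF']),n(C['RN']-C['LN']))
m=(C['RF']+C['RN'])/2; l=(C['LF']+C['LN'])/2; u=(m-l)/n(m-l)
print('yaw',np.degrees(np.arctan2(u[1],u[0])),'opening',(m-.08*u),(l+.085*u))
for uv in [(420,150),(200,100),(300,150),(450,60)]: print(w('w2',*uv).round(4))
E
python3 edge.py
```

```text
R 0.6192 0.2011 dir 85.02 res 0.2
L 0.4545 0.2017 dir 84.92 res 0.2
F 0.5301 0.255 dir -5.1 res 0.2
N 0.5353 0.1509 dir -5.01 res 0.2
{'RF': array([0.6232, 0.2467], dtype=float32), 'RN': array([0.6143, 0.144 ], dtype=float32), 'LF': array([0.4598, 0.2612], dtype=float32), 'LN': array([0.4507, 0.1583], dtype=float32)}
w 0.1030313 0.10328452 l 0.16405392 0.16422294
yaw -5.0521235 opening [0.5390545  0.20237426] [0.5399128  0.20229839]
[0.6409 0.1298 0.0823]
[0.4186 0.1992 0.0818]
[0.514  0.1405 0.0793]
[0.6698 0.2146 0.0811]
```

```bash
python3 -c "
from h import *
to(.545,-.275,.23,14)"
```

```text
t 1.57 p [531.1  96.5 249.9] yaw -4.89 j6 3.3 F [-0.2 -0.5 -1.1]
shift [-368.9   45.6   19.8] rz -3.15 tilt [-0.001   0.0004]
```

Request:
apply_moves:
  rows:
    - {"x": -55,"y": 6,"z": 2,"rx": 0,"ry": 0,"rz": -0.5,"claw": 120}
    - {"x": -110,"y": 12,"z": 5,"rx": 0,"ry": 0,"rz": -1.0,"claw": 120}
    - {"x": -165,"y": 18,"z": 8,"rx": 0,"ry": 0,"rz": -1.5,"claw": 120}
    - {"x": -220,"y": 24,"z": 11,"rx": 0,"ry": 0,"rz": -2.0,"claw": 120}
    - {"x": -275,"y": 31,"z": 14,"rx": 0,"ry": 0,"rz": -2.5,"claw": 120}
    - {"x": -325,"y": 39,"z": 17,"rx": 0,"ry": 0,"rz": -3.0,"claw": 120}
    - {"x": -369,"y": 46,"z": 20,"rx": 0,"ry": 0,"rz": -3.15,"claw": 120}
    - {"x": -369,"y": 46,"z": 20,"rx": 0,"ry": 0,"rz": -3.15,"claw": 120}
    - {"x": -369,"y": 46,"z": 20,"rx": 0,"ry": 0,"rz": -3.15,"claw": 120}

```text
time_s: 2.7
position: [0.5458, -0.2721, 0.2299]
tcp_rot: [[-0.245, 0.969, -0.001], [0.969, 0.245, 0.002], [0.002, -0.001, -1.0]]
force: [0.4, -0.0, 0.3]
opening: 0.532
grasp_force: 0.0
```

```bash
python3 -c "
from h import *
snap('wrist','w3'); to(.523,-.183,.10,14)"
```

```text
t 2.75 p [ 545.9 -271.8  230.1] yaw 14.25 j6 -51.2 F [-0.5  0.5 -0.4]
shift [ 91.4  -0.2 130.2] rz 0.04 tilt [-0.0013  0.0017]
```

View pics/w3.png

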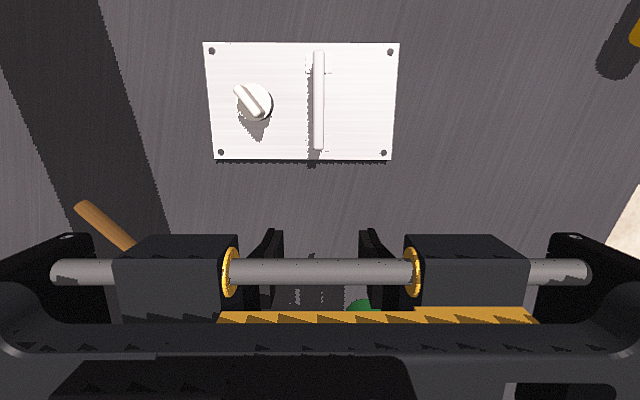

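```bash
python3 - <<'E'
from h import *
f='w3'
P=np.array([w(f,*c,.013)[:2] for c in [(400,42),(393.5,160),(214.5,159),(202,42)]])
ex=P[:2].mean(0)-P[2:].mean(0); ey=P[[0,3]].mean(0)-P[1:3].mean(0)
print(P.round(4).tolist(),P.mean(0).round(4),np.linalg.norm(ex),np.linalg.norm(ey),np.degrees(np.arctan2(ex[1],ex[0])),np.degrees(np.arctan2(-ey[0],ey[1])))
h=[w(f,319,52,.052),w(f,319,150,.052)]; print(np.round(h,4),np.mean(h,0))
a=np.radians(14.1); print('pred handle',P.mean(0)+.02*np.array([np.cos(a),np.sin(a)]))
for c in [(230,60),(360,100),(319,100),(319,70)]: print(w(f,*c).round(4))
E
```

```text
[[0.5921, -0.0961], [0.6263, -0.223], [0.4107, -0.2766], [0.3778, -0.1506]] [ 0.5017 -0.1866] 0.22162207890851865 0.130845194993851 14.11748753404795 14.847643604423386
[[ 0.5092 -0.1361  0.052 ]
 [ 0.533  -0.2303  0.052 ]] [ 0.52107115 -0.18316052  0.052     ]
pred handle [ 0.52111495 -0.18171976]
[ 0.4114 -0.1611  0.0142]
[ 0.566  -0.1658  0.0142]
[ 0.5203 -0.1801  0.0521]
[ 0.5133 -0.1524  0.0537]
```

Request:
apply_moves:
  rows:
    - {"x": 50,"y": -1,"z": 20,"rx": 0,"ry": 0,"rz": 0,"claw": 120}
    - {"x": 92.5,"y": -2,"z": 60,"rx": 0,"ry": 0,"rz": 0,"claw": 120}
    - {"x": 92.5,"y": -2,"z": 105,"rx": 0,"ry": 0,"rz": 0,"claw": 120}
    - {"x": 92.5,"y": -2,"z": 140,"rx": 0,"ry": 0,"rz": 0,"claw": 120}
    - {"x": 92.5,"y": -2,"z": 165,"rx": 0,"ry": 0,"rz": 0,"claw": 120}
    - {"x": 92.5,"y": -2,"z": 180,"rx": 0,"ry": 0,"rz": 0,"claw": 120}
    - {"x": 92.5,"y": -2,"z": 180,"rx": 0,"ry": 0,"rz": 0,"claw": 120}

```text
time_s: 3.62
position: [0.5212, -0.1836, 0.0498]
tcp_rot: [[-0.246, 0.969, -0.002], [0.969, 0.246, 0.001], [0.001, -0.001, -1.0]]
force: [-0.4, 0.7, 0.4]
opening: 0.53
grasp_force: 0.0
```

Request:
apply_moves:
  rows:
    - {"x": 0,"y": 0,"z": 0,"rx": 0,"ry": 0,"rz": 0,"claw": 170}
    - {"x": 0,"y": 0,"z": 0,"rx": 0,"ry": 0,"rz": 0,"claw": 255}
    - {"x": 0,"y": 0,"z": 0,"rx": 0,"ry": 0,"rz": 0,"claw": 255}
    - {"x": 0,"y": 0,"z": 0,"rx": 0,"ry": 0,"rz": 0,"claw": 255}
    - {"x": 0,"y": 0,"z": 0,"rx": 0,"ry": 0,"rz": 0,"claw": 255}
    - {"x": 0,"y": 0,"z": 0,"rx": 0,"ry": 0,"rz": 0,"claw": 255}

```text
time_s: 4.38
position: [0.5215, -0.185, 0.0507]
tcp_rot: [[-0.245, 0.97, -0.0], [0.97, 0.245, -0.0], [-0.0, -0.0, -1.0]]
force: [-1.7, -1.1, 4.5]
opening: 0.132
grasp_force: 30.0
```

Request:
apply_moves:
  rows:
    - {"x": 0,"y": 0,"z": -10,"rx": 0,"ry": 0,"rz": 0,"claw": 255}
    - {"x": 0,"y": 0,"z": -30,"rx": 0,"ry": 0,"rz": 0,"claw": 255}
    - {"x": 0,"y": 0,"z": -60,"rx": 0,"ry": 0,"rz": 0,"claw": 255}
    - {"x": 0,"y": 0,"z": -95,"rx": 0,"ry": 0,"rz": 0,"claw": 255}
    - {"x": 0,"y": 0,"z": -125,"rx": 0,"ry": 0,"rz": 0,"claw": 255}
    - {"x": 0,"y": 0,"z": -145,"rx": 0,"ry": 0,"rz": 0,"claw": 255}
    - {"x": 0,"y": 0,"z": -150,"rx": 0,"ry": 0,"rz": 0,"claw": 255}
    - {"x": 0,"y": 0,"z": -150,"rx": 0,"ry": 0,"rz": 0,"claw": 255}

```text
time_s: 5.38
position: [0.5212, -0.1845, 0.1998]
tcp_rot: [[-0.245, 0.97, -0.001], [0.97, 0.245, 0.001], [0.001, -0.001, -1.0]]
force: [-0.6, 0.2, -5.5]
opening: 0.134
grasp_force: 30.0
```

```bash
python3 - <<'E'
from h import *
snap('wrist','w4'); s=read_state(); print(s['force'],s['moment'],s['opening'])
# handle at home-18mm: opening + 2mm along u
a=np.radians(-5.05);u=np.array([np.cos(a),np.sin(a)]); t=np.array([.5395,.2023])+.002*u
print(t); to(t[0],t[1],.200,-5.05)
E
```

```text
[-0.05341732  0.47939521 -5.34918892] [-0.05100045 -0.03690269  0.01051482] 0.13383881142123286
[0.54149224 0.20212395]
t 5.42 p [ 520.9 -184.4  199.3] yaw 14.16 j6 -45.2 F [-0.1  0.5 -5.3]
shift [ 3.697e+02  1.145e+02 -3.000e-01] rz 3.2 tilt [-0.0019  0.0013]
```

View pics/w4.png

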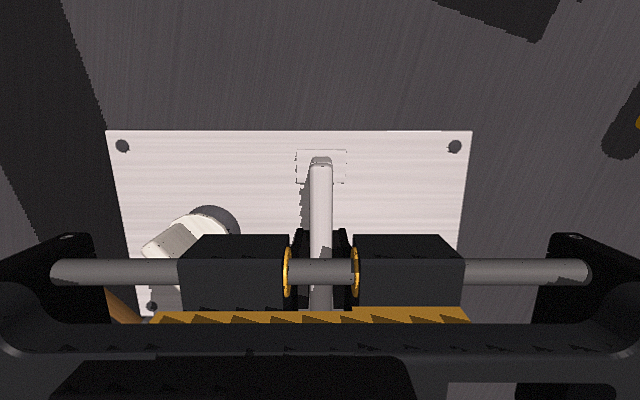

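```bash
python3 - <<'E'
from h import *
s=read_state(); R=s['tcp_rot']; p=s['position']; f='w4'
D=[w(f,u,v)for u,v in [(150,170),(250,150),(400,170),(440,220),(420,145)]]
T=[(R.T@(x-p)*1000).round(1) for x in D]; print(T)
zt=np.mean([x[2] for x in D]); print('sheet top',zt, 'tool z',(p[2]-zt))
for z in (zt,p[2]-.006-.032):
  C=[R.T@(w(f,u,v,z)-p)*1000 for u,v in [(106,131),(472,131),(290,131)]]; print(np.round(C,1), 'yawcover in tool',np.degrees(np.arctan2(C[1][0]-C[0][0],C[1][1]-C[0][1])))
E
```

```text
[array([  44.2, -105.5,   37.2]), array([ 56.6, -42.8,  36.7]), array([44.5, 49.1, 36.6]), array([12. , 77.2, 35.9]), array([59.6, 60.4, 37.7])]
sheet top 0.16250030173947283 tool z 0.036756553497406586
[[  67.6 -127.7   37.1]
 [  67.9   90.2   36.7]
 [  67.8  -18.3   36.9]] yawcover in tool 0.07815989465794389
[[  67.5 -128.6   38.3]
 [  67.8   90.8   38. ]
 [  67.8  -18.4   38.1]] yawcover in tool 0.07815989465794959
```

```bash
python3 - <<'E'
from h import *
a=np.radians(-5.05);u=np.array([np.cos(a),np.sin(a)]);v=np.array([-u[1],u[0]]);o=np.array([.5395,.2023])
h=lambda f,x,y,z:(lambda d:np.round([d@u*1000,d@v*1000],1))(w(f,x,y,z)[:2]-o)
q=np.load('w2.npz'); 
# depth map points above housing top
D=q['d']; out=[]
for y in range(0,215,2):
    for x in range(90,520,2):
        if D[y,x]>0:
            P=w('w2',x,y); d=P[:2]-o
            if P[2]>.088 and abs(d@u)<.2 and abs(d@v)<.125: out.append((d@u,d@v,P[2]))
out=np.array(out)
for s in(out[out[:,0]<0],out[out[:,0]>0]): 
    if len(s): print(len(s),s.min(0).round(4),s.max(0).round(4))
print('magnet red edge top',h('w2',447,126,.096),h('w2',441,184,.096)); 
to(.5408,.1996,.160,-5.05)
E
```

```text
249 [-0.171   0.0513  0.0881] [-0.1401  0.0707  0.1127]
583 [ 0.1297 -0.0972  0.0882] [ 0.1685 -0.0384  0.0988]
magnet red edge top [127.  -38.5] [127.9 -97.1]
t 5.42 p [ 520.9 -184.4  199.3] yaw 14.16 j6 -45.2 F [-0.1  0.5 -5.3]
shift [367.4 113.3  39.7] rz 3.2 tilt [-0.0019  0.0013]
```

Request:
apply_moves:
  rows:
    - {"x": 20,"y": 6,"z": 0,"rx": 0,"ry": 0,"rz": 0.2,"claw": 255}
    - {"x": 60,"y": 18,"z": 0,"rx": 0,"ry": 0,"rz": 0.5,"claw": 255}
    - {"x": 110,"y": 34,"z": 0,"rx": 0,"ry": 0,"rz": 1.0,"claw": 255}
    - {"x": 165,"y": 51,"z": 0,"rx": 0,"ry": 0,"rz": 1.5,"claw": 255}
    - {"x": 220,"y": 68,"z": 0,"rx": 0,"ry": 0,"rz": 2.0,"claw": 255}
    - {"x": 275,"y": 85,"z": 0,"rx": 0,"ry": 0,"rz": 2.5,"claw": 255}
    - {"x": 320,"y": 99,"z": 0,"rx": 0,"ry": 0,"rz": 2.9,"claw": 255}
    - {"x": 352,"y": 109,"z": 5,"rx": 0,"ry": 0,"rz": 3.1,"claw": 255}
    - {"x": 367.5,"y": 113.5,"z": 15,"rx": 0,"ry": 0,"rz": 3.2,"claw": 255}
    - {"x": 367.5,"y": 113.5,"z": 35,"rx": 0,"ry": 0,"rz": 3.2,"claw": 255}

```text
time_s: 6.68
position: [0.5416, 0.2009, 0.1641]
tcp_rot: [[0.085, 0.996, -0.0], [0.996, -0.085, 0.0], [0.0, -0.0, -1.0]]
force: [-0.2, -0.6, -5.0]
opening: 0.132
grasp_force: 30.0
```

Request:
apply_moves:
  rows:
    - {"x": 0,"y": 0,"z": 10,"rx": 0,"ry": 0,"rz": 0,"claw": 255}
    - {"x": 0,"y": 0,"z": 20,"rx": 0,"ry": 0,"rz": 0,"claw": 255}
    - {"x": 0,"y": 0,"z": 20,"rx": 0,"ry": 0,"rz": 0,"claw": 255}
    - {"x": 0,"y": 0,"z": 20,"rx": 0,"ry": 0,"rz": 0,"claw": 255}

```text
time_s: 7.18
position: [0.5423, 0.199, 0.1457]
tcp_rot: [[0.088, 0.996, 0.001], [0.996, -0.088, 0.0], [0.0, 0.001, -1.0]]
force: [-0.6, -0.7, -5.1]
opening: 0.135
grasp_force: 30.1
```

```bash
python3 - <<'E'
from h import *
snap('wrist','w5'); to(.5408,.1996,.121,-5.05)
E
```

```text
t 7.22 p [542.4 199.1 145.9] yaw -5.06 j6 14.1 F [ 0.4 -0.2 -4.7]
shift [ 0.4 -1.6 24.9] rz -0.0 tilt [0.0014 0.0002]
```

View pics/w5.png

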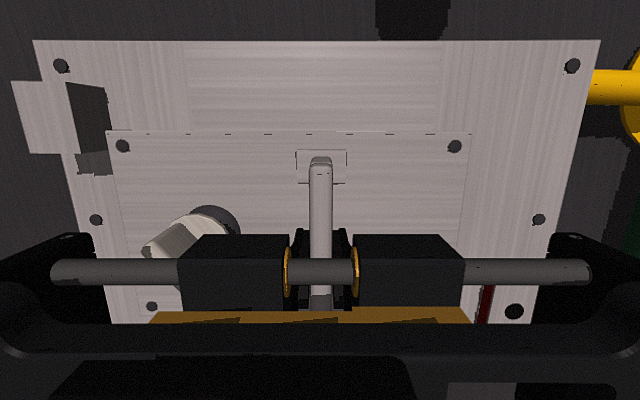

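```bash
python3 - <<'E'
from h import *
q=np.load('w5.npz'); g=q['im'].astype(float).mean(2); a=np.radians(-5.05);u=np.array([np.cos(a),np.sin(a)]);v=np.array([-u[1],u[0]]);o=np.array([.5395,.2023])
def e(l,a,b): s=np.diff(l[a:b]); i=np.argmax(abs(s)); return a+i+.5
H=np.array([w('w5',x,e(g[:,x],30,50),.080)[:2]-o for x in range(80,360,20)])
C=np.array([w('w5',x,131,.1459-.038)[:2]-o for x in range(120,470,20)])
for n,P in(('H',H),('C',C)):
    y=P@v; x=P@u; k=np.polyfit(x,y,1); print(n,y.mean()*1000,np.degrees(k[0]), y.std()*1000)
for n,p in(('HL',(34,40)),('HR',(600,40))): d=w('w5',*p,.08)[:2]-o; print(n,d@u*1000,d@v*1000)
for n,p in(('CL',(106,131)),('CR',(472,131))): d=w('w5',*p,.1459-.038)[:2]-o; print(n,d@u*1000,d@v*1000)
E
```

```text
H 120.04580743985069 0.12739877436663896 0.15999845095642046
C 64.84625603601333 0.05190575780774385 0.0662566973027456
HL -179.37808696804586 119.70255271119294
HR 180.38254533520296 119.96500941052453
CL -125.23026725576872 64.66276402895507
CR 93.20955748558734 64.86287245902832
```

Request:
apply_moves:
  rows:
    - {"x": 0.4,"y": -1.5,"z": 4,"rx": 0,"ry": 0,"rz": 0,"claw": 255}
    - {"x": 0.4,"y": -1.5,"z": 8,"rx": 0,"ry": 0,"rz": 0,"claw": 255}
    - {"x": 0.4,"y": -1.5,"z": 12,"rx": 0,"ry": 0,"rz": 0,"claw": 255}
    - {"x": 0.4,"y": -1.5,"z": 14,"rx": 0,"ry": 0,"rz": 0,"claw": 255}
    - {"x": 0.4,"y": -1.5,"z": 15.5,"rx": 0,"ry": 0,"rz": 0,"claw": 255}
    - {"x": 0.4,"y": -1.5,"z": 17,"rx": 0,"ry": 0,"rz": 0,"claw": 255}
    - {"x": 0.4,"y": -1.5,"z": 18,"rx": 0,"ry": 0,"rz": 0,"claw": 255}

```text
time_s: 8.1
position: [0.5404, 0.1997, 0.1273]
tcp_rot: [[0.088, 0.996, 0.0], [0.996, -0.088, -0.0], [-0.0, 0.0, -1.0]]
force: [0.3, 0.5, -5.8]
opening: 0.137
grasp_force: 30.1
```

Request:
apply_moves:
  rows:
    - {"x": 0,"y": 0,"z": 1,"rx": 0,"ry": 0,"rz": 0,"claw": 255}
    - {"x": 0,"y": 0,"z": 2,"rx": 0,"ry": 0,"rz": 0,"claw": 255}
    - {"x": 0,"y": 0,"z": 3,"rx": 0,"ry": 0,"rz": 0,"claw": 255}
    - {"x": 0,"y": 0,"z": 4,"rx": 0,"ry": 0,"rz": 0,"claw": 255}
    - {"x": 0,"y": 0,"z": 4.5,"rx": 0,"ry": 0,"rz": 0,"claw": 255}

```text
time_s: 8.72
position: [0.5403, 0.1997, 0.1227]
tcp_rot: [[0.088, 0.996, -0.0], [0.996, -0.088, -0.0], [-0.0, -0.0, -1.0]]
force: [0.0, 0.6, -5.3]
opening: 0.131
grasp_force: 30.1
```

Bars are in the opening, with no contact yet.

Request:
apply_moves:
  rows:
    - {"x": 0,"y": 0,"z": 0.5,"rx": 0,"ry": 0,"rz": 0,"claw": 255}
    - {"x": 0,"y": 0,"z": 1.0,"rx": 0,"ry": 0,"rz": 0,"claw": 255}
    - {"x": 0,"y": 0,"z": 1.5,"rx": 0,"ry": 0,"rz": 0,"claw": 255}
    - {"x": 0,"y": 0,"z": 1.8,"rx": 0,"ry": 0,"rz": 0,"claw": 255}
    - {"x": 0,"y": 0,"z": 1.8,"rx": 0,"ry": 0,"rz": 0,"claw": 255}

```text
time_s: 9.35
position: [0.5405, 0.1997, 0.1211]
tcp_rot: [[0.088, 0.996, 0.0], [0.996, -0.088, 0.0], [0.0, 0.0, -1.0]]
force: [-0.7, -0.1, -4.4]
opening: 0.131
grasp_force: 30.0
```

Request:
apply_moves:
  rows:
    - {"x": 0,"y": 0,"z": 0.4,"rx": 0,"ry": 0,"rz": 0,"claw": 255}
    - {"x": 0,"y": 0,"z": 0.8,"rx": 0,"ry": 0,"rz": 0,"claw": 255}
    - {"x": 0,"y": 0,"z": 0.8,"rx": 0,"ry": 0,"rz": 0,"claw": 255}

```text
time_s: 9.72
position: [0.5406, 0.1998, 0.1207]
tcp_rot: [[0.088, 0.996, 0.001], [0.996, -0.088, 0.0], [0.0, 0.001, -1.0]]
force: [0.1, -0.6, -0.3]
opening: 0.132
grasp_force: 30.0
```

Request:
apply_moves:
  rows:
    - {"x": 0,"y": 1.5,"z": 0,"rx": 0,"ry": 0,"rz": 0,"claw": 255}
    - {"x": 0,"y": 3,"z": 0,"rx": 0,"ry": 0,"rz": 0,"claw": 255}
    - {"x": 0,"y": 5,"z": 0,"rx": 0,"ry": 0,"rz": 0,"claw": 255}
    - {"x": 0,"y": 7,"z": 0,"rx": 0,"ry": 0,"rz": 0,"claw": 255}
    - {"x": 0,"y": 9,"z": 0,"rx": 0,"ry": 0,"rz": 0,"claw": 255}
    - {"x": 0,"y": 11,"z": 0,"rx": 0,"ry": 0,"rz": 0,"claw": 255}
    - {"x": 0,"y": 12.5,"z": 0,"rx": 0,"ry": 0,"rz": 0,"claw": 255}
    - {"x": 0,"y": 14,"z": 0,"rx": 0,"ry": 0,"rz": 0,"claw": 255}

```text
time_s: 10.72
position: [0.5514, 0.1988, 0.1207]
tcp_rot: [[0.088, 0.996, -0.006], [0.996, -0.088, -0.0], [-0.001, -0.006, -1.0]]
force: [-6.9, 0.3, 6.6]
opening: 0.137
grasp_force: 30.0
```

Request:
apply_moves:
  rows:
    - {"x": 0,"y": 0.7,"z": 0,"rx": 0,"ry": 0,"rz": 0,"claw": 255}
    - {"x": 0,"y": 1.4,"z": 0,"rx": 0,"ry": 0,"rz": 0,"claw": 255}
    - {"x": 0,"y": 2,"z": 0,"rx": 0,"ry": 0,"rz": 0,"claw": 255}

```text
time_s: 11.1
position: [0.5534, 0.1986, 0.1207]
tcp_rot: [[0.088, 0.996, -0.006], [0.996, -0.088, -0.0], [-0.001, -0.006, -1.0]]
force: [-7.2, 0.1, 6.8]
opening: 0.133
grasp_force: 30.0
```

Request:
apply_moves:
  rows:
    - {"x": 0,"y": 1,"z": 0,"rx": 0,"ry": 0,"rz": 0,"claw": 255}
    - {"x": 0,"y": 2,"z": 0,"rx": 0,"ry": 0,"rz": 0,"claw": 255}
    - {"x": 0,"y": 3,"z": 0,"rx": 0,"ry": 0,"rz": 0,"claw": 255}
    - {"x": 0,"y": 4,"z": 0,"rx": 0,"ry": 0,"rz": 0,"claw": 255}

```text
time_s: 11.6
position: [0.5574, 0.1983, 0.1207]
tcp_rot: [[0.088, 0.996, -0.006], [0.996, -0.088, -0.0], [-0.001, -0.006, -1.0]]
force: [-6.3, 0.2, 6.4]
opening: 0.135
grasp_force: 30.0
```

Request:
apply_moves:
  rows:
    - {"x": 0,"y": 1,"z": 0,"rx": 0,"ry": 0,"rz": 0,"claw": 255}
    - {"x": 0,"y": 2,"z": 0,"rx": 0,"ry": 0,"rz": 0,"claw": 255}

```text
time_s: 11.85
position: [0.5594, 0.1981, 0.1207]
tcp_rot: [[0.088, 0.996, -0.006], [0.996, -0.088, -0.0], [-0.001, -0.006, -1.0]]
force: [-6.4, 1.3, 7.2]
opening: 0.136
grasp_force: 30.0
```

Request:
apply_moves:
  rows:
    - {"x": 0,"y": 0.7,"z": 0,"rx": 0,"ry": 0,"rz": 0,"claw": 255}
    - {"x": 0,"y": 1.4,"z": 0,"rx": 0,"ry": 0,"rz": 0,"claw": 255}

```text
time_s: 12.1
position: [0.5599, 0.1981, 0.1207]
tcp_rot: [[0.088, 0.996, -0.008], [0.996, -0.088, 0.0], [-0.001, -0.008, -1.0]]
force: [-9.0, 0.9, 9.3]
opening: 0.131
grasp_force: 30.0
```

```bash
python3 - <<'E'
from h import *
snap('wrist','w6'); to(.5408,.1996,.121,-5.05)
im=cv2.imread('pics/w6.png'); cv2.imwrite('pics/w6c.png',cv2.resize(im[30:240,30:610],(800,290)))
E
```

```text
t 12.15 p [559.9 198.1 120.7] yaw -5.03 j6 13.7 F [-8.5  1.   8.7]
shift [ -0.2 -19.2  -0.2] rz 0.0 tilt [-0.0081 -0.    ]
```

View pics/w6c.png

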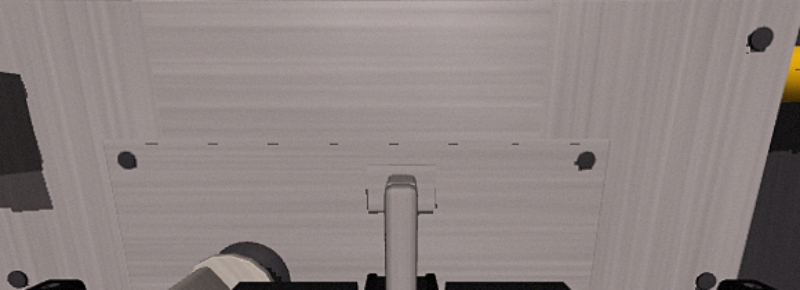

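Request:
apply_moves:
  rows:
    - {"x": 0,"y": 1,"z": 0,"rx": 0,"ry": 0,"rz": 0,"claw": 255}
    - {"x": 0,"y": 2,"z": 0,"rx": 0,"ry": 0,"rz": 0,"claw": 255}

```text
time_s: 12.4
position: [0.5599, 0.1981, 0.1206]
tcp_rot: [[0.088, 0.996, -0.012], [0.996, -0.088, -0.0], [-0.001, -0.012, -1.0]]
force: [-12.9, 2.2, 12.0]
opening: 0.131
grasp_force: 30.1
```

Request:
apply_moves:
  rows:
    - {"x": 0,"y": -2,"z": 0,"rx": 0,"ry": 0,"rz": 0,"claw": 255}
    - {"x": 0,"y": -3,"z": 0,"rx": 0,"ry": 0,"rz": 0,"claw": 255}
    - {"x": 0,"y": -3,"z": 0,"rx": 0,"ry": 0,"rz": 0,"claw": 255}

```text
time_s: 12.78
position: [0.5599, 0.1981, 0.1207]
tcp_rot: [[0.088, 0.996, -0.006], [0.996, -0.088, -0.0], [-0.001, -0.006, -1.0]]
force: [-6.3, 1.1, 6.5]
opening: 0.134
grasp_force: 30.0
```

Request:
apply_moves:
  rows:
    - {"x": 0,"y": 0,"z": 0,"rx": 0,"ry": 0,"rz": 0,"claw": 130}
    - {"x": 0,"y": 0,"z": 0,"rx": 0,"ry": 0,"rz": 0,"claw": 130}
    - {"x": 0,"y": 0,"z": 0,"rx": 0,"ry": 0,"rz": 0,"claw": 130}
    - {"x": 0,"y": 0,"z": -20,"rx": 0,"ry": 0,"rz": 0,"claw": 130}
    - {"x": 0,"y": 0,"z": -60,"rx": 0,"ry": 0,"rz": 0,"claw": 130}
    - {"x": 0,"y": 0,"z": -60,"rx": 0,"ry": 0,"rz": 0,"claw": 130}

```text
time_s: 13.52
position: [0.5655, 0.1982, 0.1833]
tcp_rot: [[0.088, 0.996, 0.008], [0.996, -0.088, 0.001], [0.002, 0.008, -1.0]]
force: [0.0, 0.1, -0.5]
opening: 0.485
grasp_force: 0.0
```

```bash
python3 - <<'E'
from h import *
a=np.degrees(np.arctan2(*(lambda A,B:((A-B)[1],(A-B)[0]))(w('w3',236,86,.066),w('w3',258,112,.066)))); print('wing dir',a,'minus cover y',a-104.1)
to(.480,.115,.22,-5.05)
E
```

```text
wing dir 143.8763603112891 minus cover y 39.776360311289096
t 13.53 p [565.5 198.2 183.3] yaw -5.05 j6 13.7 F [ 0.   0.1 -0.5]
shift [-90.3 -77.6 -37.5] rz -0.0 tilt [0.0082 0.0013]
```

Request:
apply_moves:
  rows:
    - {"x": -45,"y": -40,"z": -20,"rx": 0,"ry": 0,"rz": 0,"claw": 130}
    - {"x": -90,"y": -78,"z": -37,"rx": 0,"ry": 0,"rz": 0,"claw": 130}
    - {"x": -90,"y": -78,"z": -37,"rx": 0,"ry": 0,"rz": 0,"claw": 130}
    - {"x": -90,"y": -78,"z": -37,"rx": 0,"ry": 0,"rz": 0,"claw": 130}

```text
time_s: 14.02
position: [0.478, 0.1149, 0.2171]
tcp_rot: [[0.089, 0.996, 0.002], [0.996, -0.089, 0.0], [0.0, 0.002, -1.0]]
force: [0.7, 0.4, -0.7]
opening: 0.49
grasp_force: 0.0
```

```bash
python3 - <<'E'
from h import *
snap('wrist','w7'); to(.4884,.2070,.16,32)
im=cv2.imread('pics/w7.png'); cv2.imwrite('pics/w7c.png',cv2.resize(im[20:170,180:430],(750,450),interpolation=cv2.INTER_CUBIC))
E
```

```text
t 14.07 p [478.3 115.2 217. ] yaw -5.05 j6 5.5 F [-0.2 -0.1 -0.6]
shift [92.3  1.9 57. ] rz -6.17 tilt [0.0013 0.0002]
```

View pics/w7c.png

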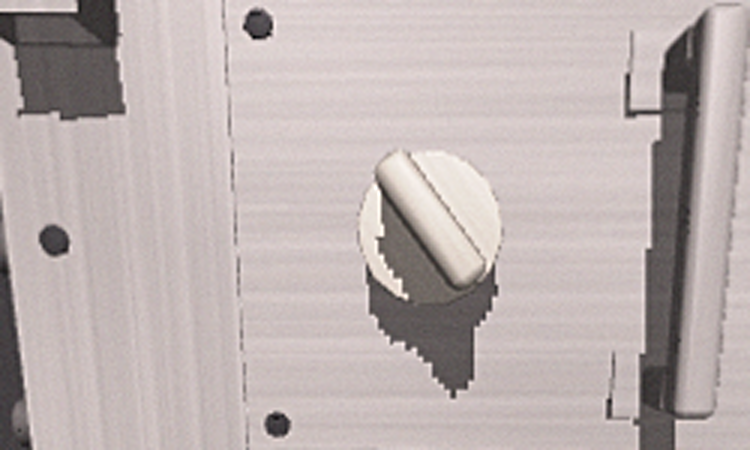

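```bash
python3 - <<'E'
from h import *
px=lambda x,y:(180+(x+.5)/3-.5,20+(y+.5)/3-.5)
A,B=w('w7',*px(388,163),.134),w('w7',*px(473,278),.134); d=A-B
print('wing ctr',(A+B)/2,'dir',np.degrees(np.arctan2(d[1],d[0]))-90,np.linalg.norm(d)); print('flange',w('w7',*px(430,227),.106))
to(.4884,.2070,.16,31)
E
```

```text
wing ctr [0.4879611  0.20740287 0.134     ] dir 33.28756596193239 0.033360185188002454
flange [0.48800535 0.20844119 0.106     ]
t 14.07 p [478.3 115.2 217. ] yaw -5.05 j6 5.5 F [-0.2 -0.1 -0.6]
shift [92.3  1.9 57. ] rz -6.01 tilt [0.0013 0.0002]
```

Request:
apply_moves:
  rows:
    - {"x": 40,"y": 1,"z": 15,"rx": 0,"ry": 0,"rz": -1.5,"claw": 130}
    - {"x": 80,"y": 1.7,"z": 25,"rx": 0,"ry": 0,"rz": -3,"claw": 130}
    - {"x": 92.8,"y": 1.7,"z": 35,"rx": 0,"ry": 0,"rz": -4.6,"claw": 130}
    - {"x": 92.8,"y": 1.7,"z": 40,"rx": 0,"ry": 0,"rz": -6.1,"claw": 130}
    - {"x": 92.8,"y": 1.7,"z": 40,"rx": 0,"ry": 0,"rz": -6.1,"claw": 130}
    - {"x": 92.8,"y": 1.7,"z": 55,"rx": 0,"ry": 0,"rz": -6.1,"claw": 130}
    - {"x": 92.8,"y": 1.7,"z": 70,"rx": 0,"ry": 0,"rz": -6.1,"claw": 130}
    - {"x": 92.8,"y": 1.7,"z": 78,"rx": 0,"ry": 0,"rz": -6.1,"claw": 130}
    - {"x": 92.8,"y": 1.7,"z": 82,"rx": 0,"ry": 0,"rz": -6.1,"claw": 130}
    - {"x": 92.8,"y": 1.7,"z": 82,"rx": 0,"ry": 0,"rz": -6.1,"claw": 130}

```text
time_s: 15.32
position: [0.4869, 0.2071, 0.135]
tcp_rot: [[-0.523, 0.852, -0.0], [0.852, 0.523, -0.0], [0.0, -0.0, -1.0]]
force: [0.8, 0.0, -0.6]
opening: 0.49
grasp_force: 0.0
```

```bash
python3 -c "
from h import *
to(.4882,.2075,.134,31.5)"
```

```text
t 15.32 p [486.9 207.1 135. ] yaw 31.53 j6 -20.6 F [ 0.8  0.  -0.6]
shift [-0.4  1.3  0.9] rz 0.01 tilt [-0.0004 -0.0001]
```

Request:
apply_moves:
  rows:
    - {"x": 0,"y": 1.2,"z": 0,"rx": 0,"ry": 0,"rz": 0,"claw": 190}
    - {"x": 0,"y": 1.2,"z": 0,"rx": 0,"ry": 0,"rz": 0,"claw": 215}
    - {"x": 0,"y": 1.2,"z": 0,"rx": 0,"ry": 0,"rz": 0,"claw": 255}
    - {"x": 0,"y": 1.2,"z": 0,"rx": 0,"ry": 0,"rz": 0,"claw": 255}
    - {"x": 0,"y": 1.2,"z": 0,"rx": 0,"ry": 0,"rz": 0,"claw": 255}

```text
time_s: 15.95
position: [0.4879, 0.2079, 0.1353]
tcp_rot: [[-0.523, 0.852, 0.0], [0.852, 0.523, 0.0], [-0.0, 0.0, -1.0]]
force: [-0.2, 0.3, 0.8]
opening: 0.114
grasp_force: 30.0
```

```bash
python3 -c "
from h import *
to(.4882,.2075,.134,31.5); s=read_state(); print(s['moment'],s['opening'],s['grasp_force'])"
```

```text
t 15.95 p [487.9 207.9 135.3] yaw 31.56 j6 -20.6 F [-0.2  0.3  0.8]
shift [-0.5  0.   1.3] rz 0.01 tilt [0.0002 0.    ]
[-0.08840547  0.07989342  0.01645163] 0.11430564792952805 29.999929326586425
```

Request:
apply_moves:
  rows:
    - {"x": 0,"y": 0,"z": 1.5,"rx": 0,"ry": 0,"rz": 0,"claw": 255}
    - {"x": 0,"y": 0,"z": 3,"rx": 0,"ry": 0,"rz": 0,"claw": 255}
    - {"x": 0,"y": 0,"z": 4.5,"rx": 0,"ry": 0,"rz": 0,"claw": 255}
    - {"x": 0,"y": 0,"z": 5.5,"rx": 0,"ry": 0,"rz": 0,"claw": 255}
    - {"x": 0,"y": 0,"z": 5.5,"rx": 0,"ry": 0,"rz": 0,"claw": 255}

```text
time_s: 16.58
position: [0.488, 0.2079, 0.1321]
tcp_rot: [[-0.524, 0.852, 0.001], [0.852, 0.524, 0.0], [-0.001, 0.001, -1.0]]
force: [-4.5, -1.0, 19.9]
opening: 0.112
grasp_force: 30.0
```

Request:
apply_moves:
  rows:
    - {"x": 0,"y": 0,"z": -1,"rx": 0,"ry": 0,"rz": 0,"claw": 255}
    - {"x": 0,"y": 0,"z": -1,"rx": 0,"ry": 0,"rz": 0.3,"claw": 255}
    - {"x": 0,"y": 0,"z": -1,"rx": 0,"ry": 0,"rz": 0.6,"claw": 255}
    - {"x": 0,"y": 0,"z": -1,"rx": 0,"ry": 0,"rz": 0.9,"claw": 255}
    - {"x": 0,"y": 0,"z": -1,"rx": 0,"ry": 0,"rz": 1.2,"claw": 255}
    - {"x": 0,"y": 0,"z": -1,"rx": 0,"ry": 0,"rz": 1.5,"claw": 255}

```text
time_s: 17.32
position: [0.4881, 0.208, 0.1322]
tcp_rot: [[-0.383, 0.924, 0.001], [0.924, 0.383, 0.0], [-0.0, 0.001, -1.0]]
force: [-2.2, -0.9, 13.1]
opening: 0.113
grasp_force: 30.0
```

```bash
python3 - <<'E'
from h import *
s=read_state(); print(s['moment'],s['opening']); to(.488,.208,.132,0)
q=np.load('w2.npz');g=q['im'][66:110,232:292].astype(float).mean(2)
for r in range(0,44,4): print(66+r,' '.join('%3d'%x for x in g[r,14:58:1]))
E
```

```text
[-0.17747545  0.5388778   0.02657147] 0.11335230249385282
t 17.32 p [488.1 208.  132.2] yaw 22.53 j6 -11.5 F [-2.2 -0.9 13.1]
shift [ 0.1 -0.1  0.2] rz 3.75 tilt [0.001  0.0001]
66 196 197 196 203 215  71  27  38  38  38  43  35  45  38  44  45  33  41  39  43  38  39  45  35  39  36  36  41  39  40  36  42  34  45  42  39  42  43  46  43  38  45  41  39
70 227 226 225 230 243 113  24 255 255 245 244 244 249 251 247 214 221 228 215  30  31  38  39  34  40  34  57 207 150 141 142 146 150  93  88  88  96  47  62  40  37  39  43  40
74 227 228 225 228 242 146   9 219 252 245 242 241 242 245 242 238 240 247 255  42  36  38  45  40  41  31  80 255 251 246 243 244 245 247 242 239 245 255 195  43  29  40  43  42
78 224 227 226 223 234 215  12 217 252 245 240 241 243 246 240 238 239 246 255  50  28  37  39  39  34  30  79 255 251 245 241 244 246 247 242 238 244 254 195  43  36  42  40  38
82 219 224 224 221 231 245  17 217 252 244 240 241 243 246 240 236 238 243 255  57  28  40  40  44  40  26  77 255 251 243 242 241 245 245 241 238 243 254 195  45  37  39  40  44
86 222 222 222 220 230 241 
[... 348 characters left out ...]
0 226 231 179 143 251 243 238 238 243 243 238 236 238 243 255  61  77  93  96  92  92  78 120 253 247 241 239 242 245 243 237 237 243 255 125  64  79  93  93  94
98 218 216 219 222 220 225 230 140 249 242 239 239 241 242 239 236 235 243 255  62  76  90  82  89  84  77 118 254 246 240 237 241 244 241 237 236 243 254 134  64  80  93  93  93
102 213 216 221 222 221 222 231 186 241 243 234 237 248 248 244 235 243 247 255  75  78  97  78  91  90  80 122 255 251 246 243 246 248 244 241 239 246 255  82  63  85  90  93  91
106 229 228 230 232 226 233 248 159  65  84  90  89  85  90  86  87  85  88  88 100  29  33  38  38  40  33  31  94  85  92  82  93  83  82  86  84  85  84  85  92  89  92  90  85
```

Request:
apply_moves:
  rows:
    - {"x": 0,"y": 0,"z": 0,"rx": 0,"ry": 0,"rz": 0.4,"claw": 255}
    - {"x": 0,"y": 0,"z": 0,"rx": 0,"ry": 0,"rz": 0.8,"claw": 255}
    - {"x": 0,"y": 0,"z": 0,"rx": 0,"ry": 0,"rz": 1.2,"claw": 255}
    - {"x": 0,"y": 0,"z": 0,"rx": 0,"ry": 0,"rz": 1.5,"claw": 255}

```text
time_s: 17.82
position: [0.4882, 0.208, 0.1321]
tcp_rot: [[-0.234, 0.972, 0.001], [0.972, 0.234, 0.0], [-0.0, 0.001, -1.0]]
force: [-2.9, 0.2, 12.1]
opening: 0.113
grasp_force: 30.0
```

Request:
apply_moves:
  rows:
    - {"x": 0,"y": 0,"z": 0,"rx": 0,"ry": 0,"rz": 0.4,"claw": 255}
    - {"x": 0,"y": 0,"z": 0,"rx": 0,"ry": 0,"rz": 0.8,"claw": 255}
    - {"x": 0,"y": 0,"z": 0,"rx": 0,"ry": 0,"rz": 1.2,"claw": 255}

```text
time_s: 18.2
position: [0.4883, 0.208, 0.1319]
tcp_rot: [[-0.11, 0.994, 0.001], [0.994, 0.11, 0.0], [0.0, 0.001, -1.0]]
force: [-1.2, -0.2, 10.4]
opening: 0.115
grasp_force: 30.0
```

Request:
apply_moves:
  rows:
    - {"x": 0,"y": 0,"z": 0.3,"rx": 0,"ry": 0,"rz": 0.3,"claw": 255}
    - {"x": 0,"y": 0,"z": 0.3,"rx": 0,"ry": 0,"rz": 0.6,"claw": 255}
    - {"x": 0,"y": 0,"z": 0.3,"rx": 0,"ry": 0,"rz": 0.9,"claw": 255}

```text
time_s: 18.58
position: [0.4883, 0.208, 0.1311]
tcp_rot: [[-0.016, 1.0, 0.001], [1.0, 0.016, 0.0], [0.0, 0.001, -1.0]]
force: [-1.0, -0.7, 4.5]
opening: 0.113
grasp_force: 30.0
```

Request:
apply_moves:
  rows:
    - {"x": 0,"y": 0,"z": 1,"rx": 0,"ry": 0,"rz": 0.3,"claw": 255}
    - {"x": 0,"y": 0,"z": 3,"rx": 0,"ry": 0,"rz": 0.6,"claw": 255}
    - {"x": 0,"y": 0,"z": 5,"rx": 0,"ry": 0,"rz": 0.6,"claw": 255}
    - {"x": 0,"y": 0,"z": 7,"rx": 0,"ry": 0,"rz": 0.6,"claw": 255}
    - {"x": 0,"y": 0,"z": 9,"rx": 0,"ry": 0,"rz": 0.6,"claw": 255}
    - {"x": 0,"y": 0,"z": 10.5,"rx": 0,"ry": 0,"rz": 0.6,"claw": 255}
    - {"x": 0,"y": 0,"z": 12,"rx": 0,"ry": 0,"rz": 0.6,"claw": 255}
    - {"x": 0,"y": 0,"z": 12,"rx": 0,"ry": 0,"rz": 0.6,"claw": 255}

```text
time_s: 19.58
position: [0.4884, 0.208, 0.1186]
tcp_rot: [[0.047, 0.999, 0.001], [0.999, -0.047, 0.0], [0.0, 0.001, -1.0]]
force: [-0.4, -0.3, 8.2]
opening: 0.112
grasp_force: 30.0
```

Request:
apply_moves:
  rows:
    - {"x": 0,"y": 0,"z": 0,"rx": 0,"ry": 0,"rz": 0.7,"claw": 255}
    - {"x": 0,"y": 0,"z": 0,"rx": 0,"ry": 0,"rz": 1.4,"claw": 255}
    - {"x": 0,"y": 0,"z": 0,"rx": 0,"ry": 0,"rz": 2.2,"claw": 255}
    - {"x": 0,"y": 0,"z": 0,"rx": 0,"ry": 0,"rz": 3.0,"claw": 255}

```text
time_s: 20.08
position: [0.4886, 0.208, 0.1188]
tcp_rot: [[0.355, 0.935, 0.002], [0.935, -0.355, 0.0], [0.001, 0.001, -1.0]]
force: [0.6, -1.0, 7.5]
opening: 0.112
grasp_force: 30.0
```

Request:
apply_moves:
  rows:
    - {"x": 0,"y": 0,"z": 0,"rx": 0,"ry": 0,"rz": 0.8,"claw": 255}
    - {"x": 0,"y": 0,"z": 0,"rx": 0,"ry": 0,"rz": 1.6,"claw": 255}
    - {"x": 0,"y": 0,"z": 0,"rx": 0,"ry": 0,"rz": 2.4,"claw": 255}
    - {"x": 0,"y": 0,"z": 0,"rx": 0,"ry": 0,"rz": 3.2,"claw": 255}
    - {"x": 0,"y": 0,"z": 0,"rx": 0,"ry": 0,"rz": 4.0,"claw": 255}
    - {"x": 0,"y": 0,"z": 0,"rx": 0,"ry": 0,"rz": 4.8,"claw": 255}
    - {"x": 0,"y": 0,"z": 0,"rx": 0,"ry": 0,"rz": 5.6,"claw": 255}

```text
time_s: 20.95
position: [0.4889, 0.2077, 0.1188]
tcp_rot: [[0.813, 0.582, 0.002], [0.582, -0.813, -0.0], [0.002, 0.001, -1.0]]
force: [-0.4, -0.9, 6.9]
opening: 0.112
grasp_force: 30.0
```

Request:
apply_moves:
  rows:
    - {"x": 0,"y": 0,"z": 0,"rx": 0,"ry": 0,"rz": 0.8,"claw": 255}
    - {"x": 0,"y": 0,"z": 0,"rx": 0,"ry": 0,"rz": 1.6,"claw": 255}
    - {"x": 0,"y": 0,"z": 0,"rx": 0,"ry": 0,"rz": 2.4,"claw": 255}
    - {"x": 0,"y": 0,"z": 0,"rx": 0,"ry": 0,"rz": 3.2,"claw": 255}
    - {"x": 0,"y": 0,"z": 0,"rx": 0,"ry": 0,"rz": 4.0,"claw": 255}
    - {"x": 0,"y": 0,"z": 0,"rx": 0,"ry": 0,"rz": 4.8,"claw": 255}
    - {"x": 0,"y": 0,"z": 0,"rx": 0,"ry": 0,"rz": 5.4,"claw": 255}
    - {"x": 0,"y": 0,"z": 0,"rx": 0,"ry": 0,"rz": 6.0,"claw": 255}

```text
time_s: 21.95
position: [0.489, 0.2073, 0.1189]
tcp_rot: [[1.0, -0.006, 0.002], [-0.006, -1.0, -0.001], [0.002, 0.001, -1.0]]
force: [0.4, -2.8, 7.8]
opening: 0.11
grasp_force: 30.0
```

```bash
python3 - <<'E'
from h import *
s=read_state(); print(s['moment'],s['opening']); to(.488,.208,.1188,-95)
E
```

```text
[-0.46351502  0.15280298  0.01919072] 0.1099675484910219
t 21.95 p [489.  207.3 118.9] yaw -90.35 j6 101.4 F [ 0.4 -2.8  7.8]
shift [-1.  -0.7  0.1] rz 0.78 tilt [ 0.0022 -0.0009]
```

Request:
apply_moves:
  rows:
    - {"x": 0,"y": 0,"z": 0,"rx": 0,"ry": 0,"rz": 0.3,"claw": 255}
    - {"x": 0,"y": 0,"z": 0,"rx": 0,"ry": 0,"rz": 0.6,"claw": 255}
    - {"x": 0,"y": 0,"z": 0,"rx": 0,"ry": 0,"rz": 0.8,"claw": 255}
    - {"x": 0,"y": 0,"z": 0,"rx": 0,"ry": 0,"rz": 0.8,"claw": 255}

```text
time_s: 22.45
position: [0.489, 0.2073, 0.1188]
tcp_rot: [[0.996, -0.088, 0.002], [-0.088, -0.996, -0.001], [0.002, 0.001, -1.0]]
force: [0.5, -2.5, 7.6]
opening: 0.109
grasp_force: 30.0
```

```bash
python3 - <<'E'
from h import *
s=read_state(); print(s['moment'],s['opening']); to(.488,.208,.1188,-95)
E
```

```text
[-0.52566777  0.16957971 -0.03088631] 0.10934917683133796
t 22.45 p [489.  207.3 118.8] yaw -95.05 j6 106.1 F [ 0.5 -2.5  7.6]
shift [-1.1 -0.6  0. ] rz -0.01 tilt [ 0.0021 -0.001 ]
```

Request:
apply_moves:
  rows:
    - {"x": 0,"y": 0,"z": 0,"rx": 0,"ry": 0,"rz": 0.25,"claw": 255}
    - {"x": 0,"y": 0,"z": 0,"rx": 0,"ry": 0,"rz": 0.5,"claw": 255}
    - {"x": 0,"y": 0,"z": 0,"rx": 0,"ry": 0,"rz": 0.5,"claw": 255}

```text
time_s: 22.82
position: [0.489, 0.2072, 0.1188]
tcp_rot: [[0.99, -0.14, 0.002], [-0.14, -0.99, -0.001], [0.002, 0.001, -1.0]]
force: [-0.4, -2.8, 7.9]
opening: 0.117
grasp_force: 30.0
```

```bash
python3 - <<'E'
from h import *
s=read_state(); print(s['moment'],s['opening']); to(.488,.208,.1188,-95)
E
```

```text
[-0.53204558  0.2039248   0.01052931] 0.1173986368301445
t 22.82 p [489.  207.2 118.8] yaw -98.03 j6 109.1 F [-0.4 -2.8  7.9]
shift [-1.1 -0.6  0. ] rz -0.5 tilt [ 0.0021 -0.0011]
```

Request:
apply_moves:
  rows:
    - {"x": 0,"y": 0,"z": -1,"rx": 0,"ry": 0,"rz": 0,"claw": 255}
    - {"x": 0,"y": 0,"z": -2,"rx": 0,"ry": 0,"rz": 0,"claw": 255}
    - {"x": 0,"y": 0,"z": -3,"rx": 0,"ry": 0,"rz": 0,"claw": 255}
    - {"x": 0,"y": 0,"z": -4,"rx": 0,"ry": 0,"rz": 0,"claw": 255}
    - {"x": 0,"y": 0,"z": -5,"rx": 0,"ry": 0,"rz": 0,"claw": 255}
    - {"x": 0,"y": 0,"z": -5,"rx": 0,"ry": 0,"rz": 0,"claw": 255}

```text
time_s: 23.58
position: [0.4889, 0.2072, 0.123]
tcp_rot: [[0.99, -0.139, 0.002], [-0.139, -0.99, -0.001], [0.002, 0.001, -1.0]]
force: [3.1, -4.4, 1.2]
opening: 0.114
grasp_force: 30.0
```

Request:
apply_moves:
  rows:
    - {"x": 0,"y": 0,"z": 0,"rx": 0,"ry": 0,"rz": 0,"claw": 225}
    - {"x": 0,"y": 0,"z": 0,"rx": 0,"ry": 0,"rz": 0,"claw": 170}
    - {"x": 0,"y": 0,"z": 0,"rx": 0,"ry": 0,"rz": 0,"claw": 150}
    - {"x": 0,"y": 0,"z": 0,"rx": 0,"ry": 0,"rz": 0,"claw": 150}
    - {"x": 0,"y": 0,"z": -15,"rx": 0,"ry": 0,"rz": 0,"claw": 150}
    - {"x": 0,"y": 0,"z": -50,"rx": 0,"ry": 0,"rz": 0,"claw": 150}
    - {"x": 0,"y": 0,"z": -100,"rx": 0,"ry": 0,"rz": 0,"claw": 150}
    - {"x": -60,"y": 0,"z": -130,"rx": 0,"ry": 0,"rz": 0,"claw": 150}
    - {"x": -80,"y": 0,"z": -130,"rx": 0,"ry": 0,"rz": 0,"claw": 150}
    - {"x": -80,"y": 0,"z": -130,"rx": 0,"ry": 0,"rz": 0,"claw": 150}

```text
time_s: 24.82
position: [0.407, 0.2194, 0.2548]
tcp_rot: [[0.99, -0.138, 0.001], [-0.138, -0.99, 0.0], [0.001, -0.001, -1.0]]
force: [1.0, -0.5, 0.1]
opening: 0.408
grasp_force: 0.0
```

```bash
python3 - <<'E'
from h import *
snap('wrist','w8'); to(.488,.208,.1188,-95)
D=np.load('w8.npz')['d']; c=np.array([.4889,.2072])
P=[w('w8',x,y) for y in range(0,260,2) for x in range(150,500,2) if D[y,x]>0]
P=np.array(P); r=np.linalg.norm(P[:,:2]-c,axis=1); a=P[r<.019]
t=a[a[:,2]>.112]; print(len(a),len(t),np.percentile(t[:,2],[50,90]) if len(t) else '')
m=t[:,:2].mean(0); u,s,vt=np.linalg.svd(t[:,:2]-m); print('wing ctr',m,'dir',np.degrees(np.arctan2(vt[0,1],vt[0,0])),s)
b=P[(r>.025)&(r<.04)]; print('sheet',np.median(b[:,2]), 'flange',np.median(a[(a[:,2]<.112)&(a[:,2]>.086),2]))
E
```

```text
t 24.88 p [408.8 219.4 254.5] yaw -97.99 j6 112.4 F [ 0.4 -0.4  0.4]
shift [ 79.7   0.4 135.9] rz -0.5 tilt [0.0024 0.0006]
296 109 [0.12414025 0.12520438]
wing ctr [0.48839668 0.20774601] dir 174.3052185699851 [0.10187755 0.02995705]
sheet 0.08384374870720943 flange 0.09468623437629808
```

```bash
python3 -c "
from h import *
print(hand_in())"
```

```text
the job is handed in; nothing more can be done
None
```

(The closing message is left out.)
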